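# Open the stone-card file: press the ratchet release and push the follower back

## Robot

A 7-joint arm with a two-finger parallel gripper is mounted at the origin on a cart in front of the work surface, level with it; the furniture and walls round the work are solid. World frame = base frame: x ahead of the robot, y to its left, z up, the work surface at z = 0. Lengths are in m, angles in rad, forces in N, time in s.
With the tool pointing down it reaches from about 0.4 to 0.85 m from the base axis. Payload 4.5 kg.
Tool frame: the origin (TCP) lies midway between the tips of the shut fingers; the grasp point (between the pads) lies 19 mm behind it; z points along the fingers, y is the line along which they close (so a half turn about z gives the same grasp; the last joint's range is limited). The gripper opens to 88 mm and grips with 3 to 60 N. Pads are 18 mm wide; open, the fingers measure 123 mm over their backs; the gripper's body (75 mm by 187 mm) begins 45 mm behind the grasp point.
Start: joints at [1.178, 0.689, -0.195, 1.565, 0.157, 0.902, -0.215], TCP at [0.259, -0.569, 0.239] pointing down, gripper open.
Joint ranges: [-3.01, 3.01], [-0.46, 2.08], [-1.47, 1.51], [0.13, 2.56], [-1, 4.14], [0.04, 2.09], [-2.66, 2.66]. Speed limits (rad/s): [2.57, 2.57, 3.14, 3.14, 3.14, 3.14, 3.14].

## Interface

Orientations are given as a unit quaternion [x, y, z, w].
In Python, from plant import r gives the robot as it stands. The module is installed in compiled form; this text tells all that it offers.
- The arm moves only by the tool step_arm, never from a script. Its argument "series" is a list of rows, each a list of 7 numbers: the shift along the world's x, y, z in mm, then the turn, a rotation vector about the world's x, y, z in rad, then the closure, from 0 (fully open) to 1 (shut). A call has 1 to 20 rows; each row shifts and turns the commanded pose from where the row before left it; what a row does not reach is not made up. A row lasts 1/10 s, in which the tool goes at most 50 mm and 8.59 degrees, less where a joint would pass 70% of its speed; a pose out of reach is approached as far as the arm can. A call is refused whole if a number of a shift passes 50 or a number of a turn 0.15, either way. A call with a gripper value outside its range is refused whole. The fingers move at their own pace and stop on an object; "force" is the grip in N (left out, the last holds). Time passes only in rows, so rows that do not move let the fingers close. It gives the time, the measured TCP pose, the force, the opening and the grip force at its end, in the units of the state.
- r.get_state(): the state, without advancing time (a new reading comes with each control period).
- r.snapshot(name): name is "scene" or "top" or "wrist"; returns (picture, depth): 400x640x3 uint8, blue, green, red; 400x640 float32, m along the optical axis (not along the pixel's ray), 0 where there is no reading.
- r.get_calibration(name): a dict with "intrinsics" (3x3 intrinsics, pixels), "pose" (4x4, takes a point from camera to world coordinates). Camera axes: x right, y up, looking along -z (the intrinsics and any distortion apply to the point x, -y, -z); pixel columns grow to the right and rows downward; lengths in m; the calibration is good to about 2 mm. A picture is of the moment at which its call begins: read the wrist's pose just before it. get_calibration takes no time and is no camera call; for the wrist camera it gives the pose at the moment of the call.
- r.finish_job(): hands the job in; it is judged then, once.
The state is a dict: "clock": time; "q": joint angles; "qd": joint speeds; "joint_torque": joint torques, N m; "tool_pos": TCP position; "eef_rot": TCP orientation; "contact_force": force on the tool from outside, world axes, zero at the start; "moment": the same for the moment, N m; "opening": opening from 0.0 (shut) to 1.0 (fully open); "finger_force": force on a finger pad.
Only numpy, scipy, OpenCV 4.12 (cv2) and the standard library are available. Lean on these libraries where they do the work, as an engineer would, in place of code of your own. Each camera call takes 0.05 s, during which the arm holds its last target. There are 200 camera calls.

## Task

Open the stone-card file so that the cards can be leafed through: press down the orange release on the follower and, keeping it down, push the follower back along its bar, away from the cards, until it is fully back against its end stop; then let the release spring up again. Leave the cards standing where they are in the file, and do not disturb the jars and tools around it.

Things in the scene. Friction and masses are not known exactly. Their poses are not given: they have to be found in the camera images.
- card_file: Wooden desk file, fixed, 204 (x) x 330 (y) x 115 mm, origin under its centre, turned about the vertical only. Five stone cards (tops up to 126 mm high) lean on the head plate at its +y end. A toothed steel bar runs along y at x = -78 mm. A grey steel follower rides on it; its plate, 105 mm high, reaches across behind the cards over x = -35 to +85 mm. The -x side is open.
- follower (a joint): Slide of the follower along the bar, m: 0 = close to the cards, growing as it goes back along the file's -y; 0.150 = fully back, on the rubber stop of the end post. A ratchet stops it from going back (one 8 mm tooth of play at most) unless the release pad is held down; then it slides with 2 to 5 N and stays where it is left.
- release (a joint): Travel of the release pad straight down, m: 0 = up (up to 0.004 while the pawl rides on a tooth), 0.008 = bottomed. From 0.004 on the pawl is clear of the teeth; 0.006 to 0.008 is a proper press. The spring takes 2 N to start and 5.2 N to bottom and lifts the pad again when let go.
- release_pad (a point): Centre of the top face of the orange release pad on the follower's carriage, at its present height (100 mm above the table when up). The pad is flat, 36 mm across the bar (file's x) by 40 mm along it (file's y); it travels with the follower and is turned as the file is.
- thumb_rest (a point): On the face of the thumb rest, 112 mm above the table: an upright steel lip with rubber face, 42 mm wide (file's x), 6 mm thick, 127 mm high at its top, fixed to the follower 22 mm from the pad's centre on the file's -y side; it faces +y. A fingertip on the pad that moves along the file's -y meets it and so pushes the follower back.
- cream_card: A card of cream stones in a clear sleeve, 124 mm long, 120 mm high, 12 mm thick, loose, standing on its long edge in the file and leaning on the head plate or the cards before it; origin at the middle of its back, its x axis up along the card.
- agate_card: A black card of red agate stones, 116 mm long, 112 mm high, 10 mm thick, loose, standing on its long edge in the file and leaning on the head plate or the cards before it; origin at the middle of its back, its x axis up along the card.
- jasper_card: A grey card of brown jasper stones, 118 mm long, 104 mm high, 10 mm thick, loose, standing on its long edge in the file and leaning on the head plate or the cards before it; origin at the middle of its back, its x axis up along the card.
- emerald_card: A card of green stones in a clear sleeve, 132 mm long, 100 mm high, 12 mm thick, loose, standing on its long edge in the file and leaning on the head plate or the cards before it; origin at the middle of its back, its x axis up along the card.
- emerald_strip: A narrow card of green stones, 125 mm long, 62 mm high, 9 mm thick, loose, standing on its long edge in the file and leaning on the head plate or the cards before it; origin at the middle of its back, its x axis up along the card.
- gem_jar_green: Bystander, loose: round black gem jar with a green stone, 33 mm across, 22 high; origin at the centre of its underside.
- gem_jar_blue: Bystander, loose: round black gem jar with a blue stone, 33 mm across, 22 high; origin at the centre of its underside.
- gem_jar_peach: Bystander, loose: round black gem jar with a peach stone, 33 mm across, 22 high; origin at the centre of its underside.
- palm_stone: Bystander, loose: pink polished palm stone 46 x 33 x 21 mm; origin at the centre of its underside.
- torch: Bystander, loose: black pocket torch 26 x 113 x 26 mm, lying along its own y; origin at the centre of its underside.
- loupe: Bystander, loose: steel folding loupe 25 x 45 x 14 mm; origin at the centre of its underside.

How it is judged:
By the outcome, as a careful person would: the job done as asked, in the order asked, and still so for the second after the job is handed in, with the robot touching nothing.
It also fails if it takes over 35 s, if anything falls off the work surface, if the arm or the gripper's body presses on something with over 40 N, if the wrist force passes 120 N, or if a joint passes its speed limit or range.

## Working session

There is one attempt and no reset: what is moved stays moved. The work goes in short steps, Python scripts to look and compute and a tool call to move; the robot and the scene stay as the last step left them, time stands still between calls to the robot, and variables do not carry over. Pictures are saved under pics/ and viewed, at most 10 in all, crops included, and the job is handed in when it is done.

Besides the shell and the picture viewer there is one more tool, called after "Request:" as name(argument=value, ...) on one line, values as JSON. step_arm: Moves the arm, as the interface text tells. Its arguments: {"type":"object","properties":{"series":{"type":"array"},"force":{"type":"number"}},"required":["series"]}

```bash
mkdir -p pics; cat > h.py <<'E'
import numpy as np, cv2
from plant import r
def snap(n,f):
    c=r.get_calibration(n); p,d=r.snapshot(n); cv2.imwrite('pics/'+f,p); np.savez('pics/'+f+'.npz',p=p,d=d,K=c['intrinsics'],T=c['pose']); return p,d,np.array(c['intrinsics']),np.array(c['pose'])
def pts(d,K,T,m):
    v,u=np.nonzero(m&(d>0)); z=d[v,u]
    P=np.stack([(u-K[0,2])/K[0,0]*z,-(v-K[1,2])/K[1,1]*z,-z],1)
    return P@T[:3,:3].T+T[:3,3]
def orange(p):
    h=cv2.cvtColor(p,cv2.COLOR_BGR2HSV); return cv2.inRange(h,(6,170,120),(18,255,255))>0
E
python3 - <<'E'
from h import *
ims=[]
for n in('scene','top'):
    p,d,K,T=snap(n,n+'0.png'); ims.append(p)
    m=orange(p).astype(np.uint8)
    k,l,s,c=cv2.connectedComponentsWithStats(m)
    for i in range(1,k):
        if s[i,4]>25:
            P=pts(d,K,T,l==i); print(n,s[i],np.median(P,0).round(4) if len(P) else 0,P.min(0).round(3),P.max(0).round(3))
print(r.get_state()['eef_rot'],r.get_state()['contact_force'])
cv2.imwrite('pics/both.png',cv2.resize(np.vstack(ims),(480,600)))
E
```

```text
[ 9.77309071e-01  2.11816781e-01 -2.22358122e-04 -7.62082923e-04] [-0.5332792  -0.77947166  0.91708994]
```

View pics/top0.png

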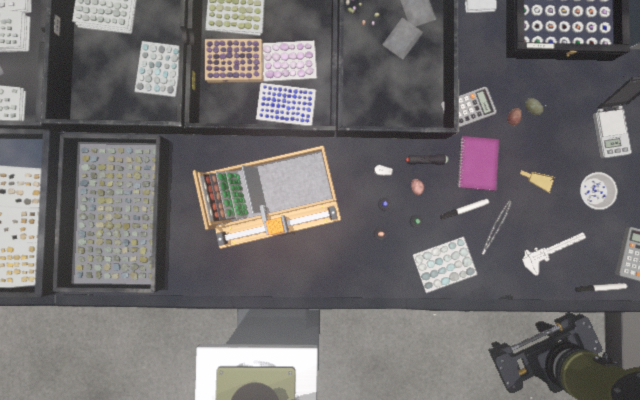

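View pics/scene0.png

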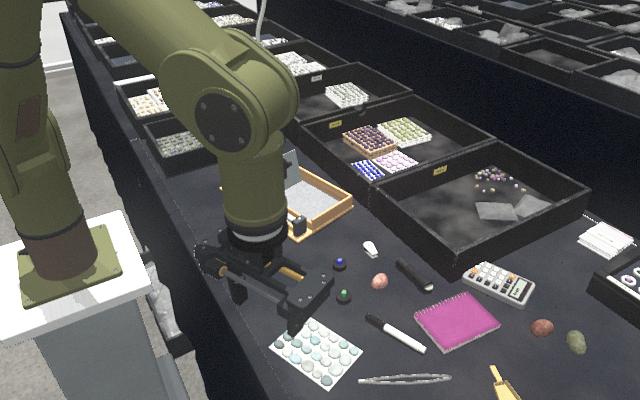

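The top view shows the file at about (267,197), with the cards at its left (world +y) end. The orange pad is at about (276,227), the bar runs from (222,238) to (338,213), and the jars are right of the file. The arm hides the pad in the scene view.

```bash
python3 - <<'E'
from h import *
z=np.load('pics/top0.png.npz'); p,d,K,T=[z[k] for k in 'pdKT']
h=cv2.cvtColor(p,cv2.COLOR_BGR2HSV); print(h[224:231,270:284:2].tolist()[3])
m=(cv2.inRange(h,(8,180,180),(25,255,255))>0); m[:, :262]=0; m[:,290:]=0; m[:215]=0; m[240:]=0
v,u=np.nonzero(m); print(len(u),u.min(),u.max(),v.min(),v.max(),u.mean(),v.mean())
P=pts(d,K,T,m); print(np.median(P,0),P.min(0),P.max(0))
def at(u,v): 
    q=np.zeros(d.shape,bool); q[v-1:v+2,u-1:u+2]=1; return np.median(pts(d,K,T,q),0).round(4)
for n,a in dict(pad=(276,227),barL=(228,237),barR=(328,215),c1=(197,172),c2=(325,150),c3=(338,219),c4=(220,246),lip=(287,224),plate=(252,183),post=(334,212),pl2=(265,211)).items(): print(n,at(*a))
print(K,T)
cv2.imwrite('pics/topc.png',cv2.resize(p[140:255,185:345],(800,575),interpolation=cv2.INTER_CUBIC))
E
```

```text
[[18, 156, 252], [19, 139, 251], [18, 155, 250], [19, 150, 251], [19, 147, 252], [18, 150, 242], [18, 149, 249]]Traceback (most recent call last):
  File "<stdin>", line 5, in <module>
    return umr_minimum(a, axis, None, out, keepdims, initial, where)
ValueError: zero-size array to reduction operation minimum which has no identity
```

```bash
python3 - <<'E'
from h import *
z=np.load('pics/top0.png.npz'); p,d,K,T=[z[k] for k in 'pdKT']
h=cv2.cvtColor(p,cv2.COLOR_BGR2HSV)
m=(cv2.inRange(h,(12,125,225),(25,255,255))>0); m[:, :262]=0; m[:,290:]=0; m[:215]=0; m[237:]=0
v,u=np.nonzero(m); print(len(u),u.min(),u.max(),v.min(),v.max(),u.mean(),v.mean())
P=pts(d,K,T,m); print(np.median(P,0),P.min(0),P.max(0))
def at(u,v): 
    q=np.zeros(d.shape,bool); q[v-1:v+2,u-1:u+2]=1; return np.median(pts(d,K,T,q),0).round(4)
for n,a in dict(pad=(276,227),barL=(228,237),barR=(328,215),c1=(197,172),c2=(325,150),c3=(338,219),c4=(220,246),lip=(287,224),plate=(252,183),post=(334,212),pl2=(265,211)).items(): print(n,at(*a))
print(K,T)
cv2.imwrite('pics/topc.png',cv2.resize(p[140:255,185:345],(800,575),interpolation=cv2.INTER_CUBIC))
E
```

```text
211 266 282 218 234 274.4265402843602 225.65876777251185
[ 0.47452428 -0.0494471   0.09872027] [ 0.45447793 -0.06862252  0.09450314] [ 0.4938923  -0.02944123  0.10398107]
pad [ 0.4719 -0.0539  0.0987]
barL [0.4426 0.0733 0.0444]
barR [ 0.5034 -0.1819  0.0444]
c1 [0.6018 0.1423 0.1025]
c2 [ 6.802e-01 -1.725e-01 -1.000e-04]
c3 [ 0.4933 -0.2101  0.01  ]
c4 [0.4165 0.0988 0.0098]
lip [ 0.4785 -0.0781  0.0457]
plate [0.5803 0.0117 0.0698]
post [ 0.5113 -0.1965  0.0574]
pl2 [ 0.5108 -0.0203  0.0565]
[[381.75088929   0.         320.69396149]
 [  0.         381.75088929 198.66858645]
 [  0.           0.           1.        ]] [[ 0.01761759  0.99879669 -0.04576881  0.50009496]
 [-0.99962917  0.01854597  0.01993925 -0.14254407]
 [ 0.02076408  0.04540056  0.99875304  1.02977044]
 [ 0.          0.          0.          1.        ]]
```

View pics/topc.png

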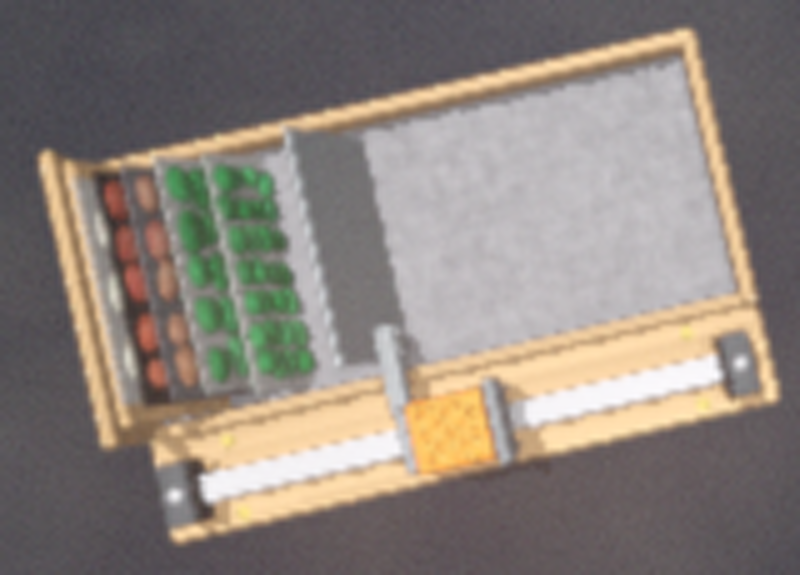

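The crop shows the orange pad between the follower arm (left) and the thumb rest (right), with a free bar out to the right-hand end post. The pad is at about (0.4745, -0.049, 0.099) and the file's -y is about (0.232, -0.973). I'll move above it with the fingers shut and turned across the bar.

Request:
step_arm(series=[[14, 35, 1, 0, 0, 0.092, 1], [14, 35, 1, 0, 0, 0.092, 1], [14, 35, 1, 0, 0, 0.092, 1], [14, 35, 1, 0, 0, 0.092, 1], [14, 35, 1, 0, 0, 0.092, 1], [14, 35, 1, 0, 0, 0.092, 1], [14, 35, 1, 0, 0, 0.092, 1], [14, 35, 1, 0, 0, 0.092, 1], [14, 35, 1, 0, 0, 0.092, 1], [14, 35, 1, 0, 0, 0.092, 1], [14, 35, 1, 0, 0, 0.092, 1], [14, 35, 1, 0, 0, 0.092, 1], [14, 35, 1, 0, 0, 0.092, 1], [14, 35, 1, 0, 0, 0.092, 1], [14, 35, 1, 0, 0, 0.092, 1], [0, 0, 0, 0, 0, 0, 1], [0, 0, 0, 0, 0, 0, 1]], force=20)

```text
clock: 1.8
tool_pos: [0.4685, -0.0435, 0.2535]
eef_rot: [0.618, 0.786, -0.0, -0.0]
contact_force: [-1.2, 0.4, 0.9]
opening: 0.001
finger_force: 0.0
```

```bash
python3 - <<'E'
from h import *
for n in ('wrist','scene'):
    p,d,K,T=snap(n,n+'1.png')
    h=cv2.cvtColor(p,cv2.COLOR_BGR2HSV); m=(cv2.inRange(h,(12,125,150),(25,255,255))).astype(np.uint8)
    k,l,s,c=cv2.connectedComponentsWithStats(m)
    for i in range(1,k):
        if s[i,4]>60:
            P=pts(d,K,T,l==i); print(n,s[i],*[f(P,0).round(4) for f in(np.median,np.min,np.max)] if len(P) else 'x')
s=r.get_state(); print(s)
E
```

```text
wrist [ 300  161   41   43 1699] [ 0.4724 -0.0495  0.0988] [ 0.4517 -0.096   0.0082] [ 0.4936 -0.0278  0.1015]
wrist [347 326   4  44 125] [ 0.4684 -0.0154  0.3377] [ 0.4675 -0.0208  0.3343] [ 0.4697 -0.0131  0.34  ]
{'clock': 1.9, 'q': array([ 0.37545683,  0.51342371, -0.57448886,  1.98516329,  0.40057732,
        0.75697187, -0.20334511]), 'qd': array([ 0.01281564, -0.0052604 ,  0.00502342, -0.00025674, -0.00220897,
       -0.0013316 , -0.00022975]), 'joint_torque': array([-7.96568803e-01, -3.90972304e+01, -4.43976671e+00, -1.26400557e+01,
       -7.50797382e-02, -3.45599349e-02,  8.35978796e-06]), 'tool_pos': array([ 0.46798107, -0.04539319,  0.2533668 ]), 'eef_rot': array([ 6.19856248e-01,  7.84714863e-01, -8.79521711e-04, -2.05092399e-04]), 'contact_force': array([-0.79959498, -0.43736934, -0.29742605]), 'moment': array([-0.08446661, -0.07236259, -0.04324457]), 'finger_force': 0.0, 'opening': 0.004315279014103938}
```

View pics/wrist1.png

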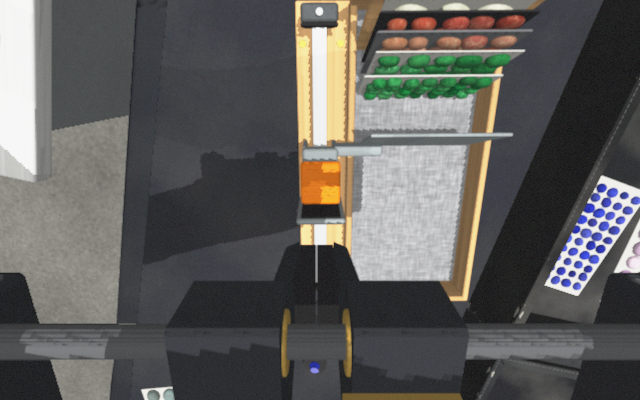

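The wrist view shows the pad at about (320,182), square to the image, with the arm above it and the lip below it (row ~212). Both views agree on pad centre (0.473, -0.0495, 0.0988), and the tool yaw matches the bar. I'll descend.

Request:
step_arm(series=[[2, -2, -30, 0, 0, 0, 1], [2, -3, -40, 0, 0, 0, 1], [2, -2, -40, 0, 0, 0, 1], [0, 0, -20, 0, 0, 0, 1], [0, 0, -8, 0, 0, 0, 1], [0, 0, 0, 0, 0, 0, 1], [0, 0, 0, 0, 0, 0, 1]])

```text
clock: 2.6
tool_pos: [0.4752, -0.0515, 0.1166]
eef_rot: [0.619, 0.785, 0.0, 0.001]
contact_force: [0.4, 0.0, -0.3]
opening: -0.001
finger_force: 0.0
```

```bash
python3 - <<'E'
from h import *
p,d,K,T=snap('wrist','wrist2.png'); p,d,K,T=snap('scene','scene2.png')
s=r.get_state(); print(s['tool_pos'],s['contact_force'])
E
```

```text
[ 0.47552548 -0.05123909  0.11691059] [ 0.1773462  0.8302215 -0.1422919]
```

View pics/wrist2.png

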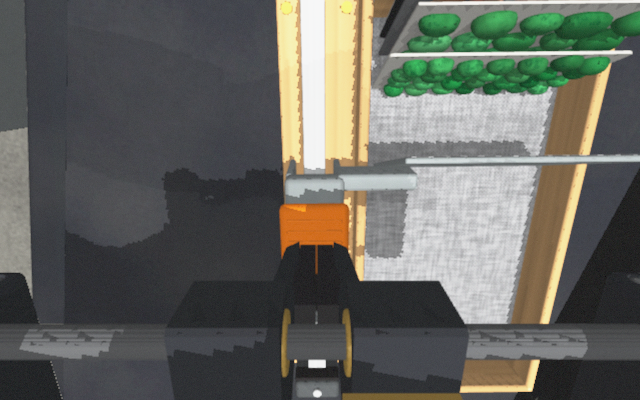

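The fingertips sit centred over the pad (about (315,230)) between the arm and the lip, with no contact. Now I'll press.

Request:
step_arm(series=[[0, 0, -8, 0, 0, 0, 1], [0, 0, -7, 0, 0, 0, 1], [0, 0, -4, 0, 0, 0, 1], [0, 0, -3, 0, 0, 0, 1], [0, 0, -2, 0, 0, 0, 1], [0, 0, 0, 0, 0, 0, 1], [0, 0, 0, 0, 0, 0, 1], [0, 0, 0, 0, 0, 0, 1]])

```text
clock: 3.5
tool_pos: [0.4749, -0.051, 0.0924]
eef_rot: [0.619, 0.785, 0.0, 0.001]
contact_force: [-1.1, 0.0, 9.6]
opening: 0.005
finger_force: 5.0
```

The pad is bottomed at z 0.0924 with about 9.6 N. I'll push along the bar.

Request:
step_arm(series=[[0.5, -2, 0, 0, 0, 0, 1], [0.9, -3.9, 0, 0, 0, 0, 1], [0.9, -3.9, 0, 0, 0, 0, 1], [1.4, -5.8, 0, 0, 0, 0, 1], [1.6, -6.8, 0, 0, 0, 0, 1], [1.6, -6.8, 0, 0, 0, 0, 1], [1.6, -6.8, 0, 0, 0, 0, 1], [1.6, -6.8, 0, 0, 0, 0, 1], [1.6, -6.8, 0, 0, 0, 0, 1], [1.6, -6.8, 0, 0, 0, 0, 1], [1.6, -6.8, 0, 0, 0, 0, 1], [0, 0, 0, 0, 0, 0, 1], [0, 0, 0, 0, 0, 0, 1]])

```text
clock: 4.8
tool_pos: [0.4907, -0.1144, 0.0924]
eef_rot: [0.619, 0.785, 0.001, 0.001]
contact_force: [-0.0, -2.4, 7.5]
opening: 0.007
finger_force: 3.9
```

```bash
python3 - <<'E'
from h import *
p,d,K,T=snap('wrist','wrist3.png')
s=r.get_state(); print(s['tool_pos'],s['contact_force'])
E
```

```text
[ 0.49073903 -0.11442413  0.09242659] [ 0.2424831  -0.01098621  7.29160757]
```

View pics/wrist3.png

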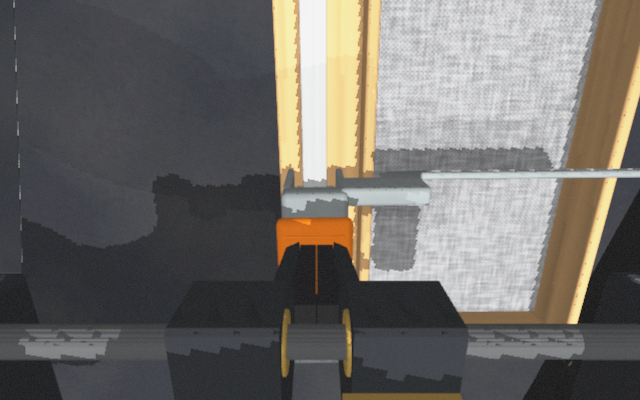

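The follower has come along: the pad is still just under the tips, at (315,235). I'll continue.

Request:
step_arm(series=[[0.9, -3.9, 0, 0, 0, 0, 1], [1.6, -6.8, 0, 0, 0, 0, 1], [1.6, -6.8, 0, 0, 0, 0, 1], [1.6, -6.8, 0, 0, 0, 0, 1], [1.6, -6.8, 0, 0, 0, 0, 1], [1.6, -6.8, 0, 0, 0, 0, 1], [1.6, -6.8, 0, 0, 0, 0, 1], [1.6, -6.8, 0, 0, 0, 0, 1], [1.6, -6.8, 0, 0, 0, 0, 1], [1.6, -6.8, 0, 0, 0, 0, 1], [0.9, -3.9, 0, 0, 0, 0, 1], [0.9, -3.9, 0, 0, 0, 0, 1], [0, 0, 0, 0, 0, 0, 1]])

```text
clock: 6.15
tool_pos: [0.5032, -0.1664, 0.0925]
eef_rot: [0.613, 0.79, 0.008, -0.01]
contact_force: [-14.1, 40.6, 22.5]
opening: 0.006
finger_force: 27.6
```

Request:
step_arm(series=[[0.7, -2.9, 0, 0, 0, 0, 1], [0.7, -2.9, 0, 0, 0, 0, 1], [0.7, -2.9, 0, 0, 0, 0, 1], [0.5, -1.9, 0, 0, 0, 0, 1], [0, 0, 0, 0, 0, 0, 1]])

```text
clock: 6.65
tool_pos: [0.5031, -0.1664, 0.0925]
eef_rot: [0.609, 0.793, 0.011, -0.016]
contact_force: [-23.1, 60.3, 31.1]
opening: 0.008
finger_force: 40.5
```

The force rose against something at y -0.166, so it's likely the stop. I'll ease off while keeping the pad down, then look.

Request:
step_arm(series=[[-2, 9, 0, 0, 0, 0, 1], [-2, 9, 0, 0, 0, 0, 1], [-1.5, 6, 0, 0, 0, 0, 1], [0, 0, 0, 0, 0, 0, 1], [0, 0, 0, 0, 0, 0, 1]])

```text
clock: 7.15
tool_pos: [0.5034, -0.1664, 0.0924]
eef_rot: [0.616, 0.788, 0.003, -0.003]
contact_force: [-4.8, 14.3, 13.0]
opening: 0.006
finger_force: 9.2
```

```bash
python3 - <<'E'
from h import *
p,d,K,T=snap('top','top4.png'); q,_,_,_=snap('scene','scene4.png')
s=r.get_state(); print(s['tool_pos'],s['eef_rot'],s['contact_force'])
a=cv2.resize(p[140:260,185:345],(800,600))[:, :]
cv2.imwrite('pics/c4.png',np.hstack([cv2.resize(p[140:260,200:360],(400,300)),cv2.resize(q[150:300,200:400],(400,300))]))
E
```

```text
[ 0.50337032 -0.16635942  0.09238907] [ 0.61632545  0.78748075  0.00311762 -0.00269858] [-4.74390252 12.96452029 11.38508145]
```

View pics/c4.png

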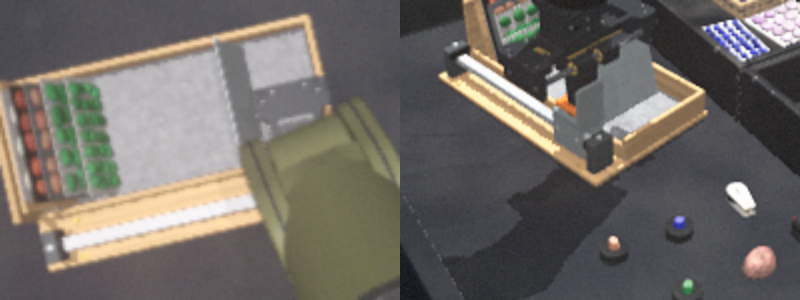

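The follower is at the end post at the rear of the bar, and the cards are standing undisturbed. I'll ease off, then lift so the release springs up, and leave the lip.

Request:
step_arm(series=[[-0.7, 3, 0, 0, 0, 0, 1], [0, 0, 0, 0, 0, 0, 1], [0, 0, -1, 0, 0, 0, 1], [0, 0, 4, 0, 0, 0, 1], [0, 0, 5, 0, 0, 0, 1], [0, 0, 5, 0, 0, 0, 1], [0, 0, 3, 0, 0, 0, 1], [0, 0, 0, 0, 0, 0, 1]])

```text
clock: 8.05
tool_pos: [0.5019, -0.1668, 0.1071]
eef_rot: [0.618, 0.786, 0.001, -0.003]
contact_force: [-3.4, 6.1, 0.0]
opening: 0.004
finger_force: 3.7
```

Request:
step_arm(series=[[-0.9, 4, 2, 0, 0, 0, 1], [-0.9, 4, 10, 0, 0, 0, 1], [0, 0, 20, 0, 0, 0, 1], [0, 0, 40, 0, 0, 0, 1], [0, 0, 45, 0, 0, 0, 1], [0, -20, 30, 0, 0, 0, 1], [0, -40, 10, 0, 0, 0, 1], [0, -45, 0, 0, 0, 0, 1], [0, -45, 0, 0, 0, 0, 1], [0, -45, 0, 0, 0, 0, 1], [0, -45, 0, 0, 0, 0, 1], [0, -30, 0, 0, 0, 0, 1], [0, 0, 0, 0, 0, 0, 1]])

```text
clock: 9.35
tool_pos: [0.4989, -0.439, 0.2644]
eef_rot: [0.623, 0.783, -0.002, 0.001]
contact_force: [-0.2, -0.6, -0.8]
opening: 0.002
finger_force: 0.0
```

```bash
python3 - <<'E'
from h import *
p,d,K,T=snap('top','top5.png'); q,_,_,_=snap('scene','scene5.png')
s=r.get_state(); print(s['clock'],s['tool_pos'],s['contact_force'])
h=cv2.cvtColor(p,cv2.COLOR_BGR2HSV); m=(cv2.inRange(h,(12,125,225),(25,255,255))>0); m[:, :300]=0; m[:,340:]=0; m[:195]=0; m[225:]=0
P=pts(d,K,T,m); print(len(P),np.median(P,0),P.min(0),P.max(0))
cv2.imwrite('pics/c5.png',np.hstack([cv2.resize(p[140:260,200:360],(400,300),interpolation=cv2.INTER_CUBIC),cv2.resize(q[150:300,200:400],(400,300))]))
E
```

```text
9.45 [ 0.50098827 -0.43268255  0.26493561] [0.63403512 0.98994808 0.25331637]
220 [ 0.50157151 -0.15518703  0.09996331] [ 0.4807009  -0.17498677  0.09492743] [ 0.52250721 -0.13319875  0.10439646]
```

View pics/c5.png

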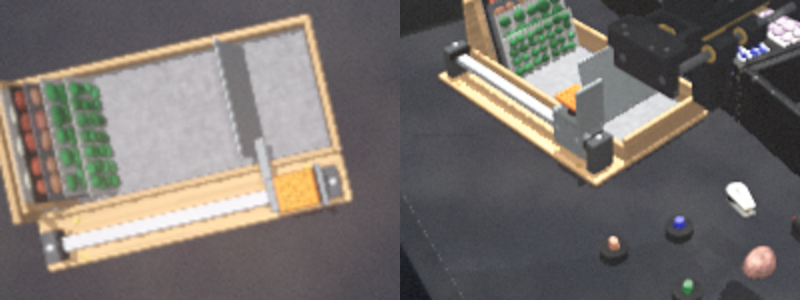

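The follower is against the end post (pad at about (297,190) in the left crop). The pad has sprung up to 100 mm, and the cards and jars are undisturbed. I'll hand in the job.

```bash
python3 -c "
from plant import r
print(r.finish_job())"
```

```text
the job is handed in; nothing more can be done
None
```

The job is handed in: the follower is back against its end post, the release has sprung up to 100 mm, and the cards and the jars in view look undisturbed. The fingertip push on the thumb rest briefly reached about 65 N sideways at the stop (72 N total at the wrist, limit 120 N), and no verdict was returned.

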